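# Move the battery pack from the watch tester to its charger

## Robot

A 6-joint arm with a two-finger parallel gripper is mounted at the origin on the work surface. World frame = base frame: x ahead of the robot, y to its left, z up, the work surface at z = 0. Lengths are in mm, angles in degrees, forces in N, time in s.
With the tool pointing down it reaches from about 300 to 850 mm from the base axis. Payload 4.2 kg.
Tool frame: the origin (TCP) lies at the very end of the fingers, on their centre line; the grasp point (between the pads) lies 19 mm behind it; z points along the fingers, y is the direction in which the jaws open and shut (so a half turn about z gives the same grasp; the last joint's range is limited). The gripper opens to 91 mm and grips with 3 to 60 N. Pads are 32 mm wide; open, the fingers measure 118 mm over their backs; the gripper's body (76 mm by 178 mm) begins 60 mm behind the grasp point.
Start: joints at [-76.604, 18.312, 89.639, -0, 72.044, -1.146], TCP at [144.376, -556.596, 213.976] pointing down, gripper open.
Joint ranges: [-177.97, 177.97], [-48.28, 115.42], [12.27, 149.76], [-77.06, 257.06], [2.81, 150.46], [-146.56, 146.56]. Speed limits (degrees/s): [147.25, 147.25, 180, 180, 180, 180].

## Interface

Orientations are given as [roll, pitch, yaw] about the fixed x, y, z axes, in that order (R = Rz(yaw) Ry(pitch) Rx(roll)).
In Python, from workcell import * gives the robot as it stands. The module is installed in compiled form; this text tells all that it offers.
- The arm moves only by the tool servo_tool, never from a script. Its argument "plan" is a list that holds one entry, the list of rows, each a list of 7 numbers: the shift along the tool's x, y, z in mm, then the turn, a rotation vector about the tool's x, y, z in rad, then the opening, from 0 (shut) to 1 (fully open). A call has 1 to 20 rows; each row is the pose to reach, as a shift and turn from the pose commanded when the call began, along the tool's axes at that moment; what a row does not reach only later rows make up. A row lasts 1/10 s, in which the tool goes at most 50 mm and 8.59 degrees, less where a joint would pass 70% of its speed; a pose out of reach is approached as far as the arm can. A call with a gripper value outside its range is refused whole. The fingers move at their own pace and stop on an object; "squeeze" is the grip in N (left out, the last holds). Time passes only in rows, so rows that repeat a pose let the fingers close. It gives the time, the measured TCP pose, the force and the opening at its end, in the units of the state.
- state(): the state, without advancing time (a new reading comes with each control period).
- grab_frame(name): name is "side" or "top" or "wrist"; returns a dict with "color" (420x560x3 uint8, red, green, blue), "range_z" (420x560 float32, mm along the optical axis (not along the pixel's ray), 0 where there is no reading), "fx", "fy", "cx", "cy" (pixels), "dist_coeffs" ([k1, k2, p1, p2, k3] as OpenCV has them; the pictures are not rectified), "rvec" (rotation vector, rad) and "tvec" (3), from world to camera coordinates, as OpenCV has them; the wrist camera has in their place "tool_from_camera" (4x4, takes a point from camera to tool coordinates, whose origin is the TCP and whose axes are the flange's). Camera axes: x right, y down, z forward; pixel columns grow to the right and rows downward; lengths in mm; the calibration is good to about 2 mm. A picture is of the moment at which its call begins: read the wrist's pose just before it.
- job_done(): hands the job in, once; it reports no verdict.
The state is a dict: "time_s": time; "qpos": joint angles; "qvel": joint speeds; "effort": joint torques, N m; "ee_pos": TCP position; "ee_rot": TCP orientation; "force": force on the tool from outside, world axes, zero at the start; "torque": the same for the moment, N m; "gripper_width": finger opening in mm.
Only numpy, scipy, OpenCV 4.12 (cv2) and the standard library are available. Lean on these libraries where they do the work, as an engineer would, in place of code of your own. Each camera call takes 0.05 s, during which the arm holds its last target.

## Task

The battery pack standing in the watch-case tester is flat. Gently pinch its two opposed side tabs together, just hard enough to bring both fully in, lift the pack straight out, then press it down into the charger's empty bay until it is fully home and let go so that both tabs click out and hold it there. Do not crush the tabs, yank or ram the pack, and leave the small things on the bench undisturbed.

Things in the scene. Friction and masses are not known exactly. Their poses are not given: they have to be found in the camera images.
- pack_center (a point): centre (half-way up) of the loose battery pack, a grey block 46 mm (its x) by 40 mm (its y) by 85 mm tall, 0.16 to 0.28 kg; axes are the pack's, z up. A black sprung tab stands proud on each of its +y and -y faces; pinch them towards each other. The pack fits a bay either way round (half turn)
- pad_left (a point): middle of the outer face of the grip pad of the tab on the pack's +y face, 20.5 mm above pack_center; each pad is 20 mm wide (x) and 26 mm tall. The two pad faces are 56 mm apart when out, 42 mm when fully in (7 mm each). A tab needs about 3 N to start, 9.5 N to be fully in, and cracks above 24 N: pinch with 11 to 18 N per side
- pad_right (a point): the same on the pack's -y face. Low on each tab a barb, wedge-shaped below and flat on top, catches under the lip of the bay; both tabs must be in by 6 mm or more for the pack to pass freely
- tab_left (a joint): travel of the tab on the pack's +y face: 0 fully out, 0.007 m fully in
- tab_right (a joint): travel of the tab on the pack's -y face: 0 fully out, 0.007 m fully in
- tester_mouth (a point): centre of the mouth of the tester's battery bay, level with the flat top (60 mm above the bench) of the grey tester (170 mm in x, 250 mm in y, immovable); its axes, z up. The pack starts latched here, axes parallel, pack_center 9 mm above this point. A pale round test chamber, 44 mm radius, 53 mm tall, stands on the housing 123 mm from here along -y
- charger_mouth (a point): centre of the mouth of the charger's empty bay, level with the flat top of the charger (grey block 130 by 130 by 60 mm, immovable); its axes, z up; the pack's y goes along the bay's y. Both bays are alike: mouth 49 mm (x) by 43 mm (y), 1.5 mm clearance round the pack, 3 mm chamfer, 35 mm deep, lip 8 mm thick. Neither withstands over 50 N from the pack
- charger_floor (a point): middle of the floor of the charger's bay, 35 mm below charger_mouth. A sprung contact here first touches a pack lowered with its tabs in when pack_center is 15.5 mm above charger_mouth; pressing it home takes 3 to 8 N. Bottomed, pack_center is 7.5 mm above charger_mouth; latched (tabs out), it springs back to 9 mm. With the tabs out it snaps in at 15 to 30 N, but can catch on one side
- spray: white round bottle with black cap, 34 mm diameter, 105 mm tall, loose bystander; origin under its centre
- driver: small screwdriver with dark wooden handle, 140 mm long, lying loose, bystander; origin under its middle, length along its x
- dish: small white dish, 70 mm across, 14 mm tall, loose bystander; origin under its centre
- loupe: black eyeglass loupe, 38 mm across, 26 mm tall, loose bystander; origin under its centre

How it is judged (in metres and radians):
On the way:
1. the pack has been unlatched and lifted clear out of the tester's bay (z of pack_center in the frame of tester_mouth above 0.046 m), for 0.2 s.
At the end, for the whole second after the job is handed in: the pack stands upright (within 3.5 degrees) in the charger's bay, centred within 4 mm, its centre 5.5 to 11.5 mm above the charger's top, both tabs out to within 2 mm, at rest and released (z of pack_center in the frame of charger_mouth between 0.0055 and 0.0115 m and horizontal distance between pack_center and charger_mouth below 0.004 m and angle between the z axis of pack_center and the z axis of charger_mouth, either way round below 0.06 rad and angle between the y axis of pack_center and the y axis of charger_mouth, either way round below 0.12 rad and value of joint each of tab_left, tab_right below 0.002 m and contact force between the fingers and pack below 0.1 N and linear speed of pack below 0.01 m/s); the robot touches nothing.
It fails at once if a tab is crushed (over 24 N from the fingers) (contact force between the fingers and tab_left above 24 N or contact force between the fingers and tab_right above 24 N).
It fails at once if the pack is yanked or rammed against the tester or the charger (over 50 N) (contact force between pack and tester above 50 N or contact force between pack and charger above 50 N).
It fails at once if a bystander is moved more than 20 mm (distance of any of spray, driver, dish, loupe from where it was at the start of the episode above 0.02 m).
It also fails if it takes over 54 s, if anything falls off the work surface, if the arm or the gripper's body presses on something with over 40 N, if the wrist force passes 120 N, or if a joint passes its speed limit or range.

## Working session

There is one attempt and no reset: what is moved stays moved. The work goes in short steps, Python scripts to look and compute and a tool call to move; the robot and the scene stay as the last step left them, time stands still between calls to the robot, and variables do not carry over. Pictures are saved under pics/ and viewed, and the job is handed in when it is done.

Besides the shell and the picture viewer there is one more tool, called after ">>>" as a command line: name --argument value ..., lists and objects as JSON in quotes. servo_tool: Moves the arm, as the interface text tells. Its arguments: {"type":"object","properties":{"plan":{"type":"array"},"squeeze":{"type":"number"}},"required":["plan"]}

```bash
mkdir -p pics; cat > h.py <<'E'
from workcell import *
import numpy as np, cv2
def save(n,name):
    f=grab_frame(n); cv2.imwrite('pics/'+name,f['color'][:,:,::-1]); np.savez('pics/'+name[:-4]+'.npz',**{k:np.array(v) for k,v in f.items()}); return f
def pts(f):
    # world points per pixel (fixed cams)
    h,w=f['range_z'].shape
    K=np.array([[f['fx'],0,f['cx']],[0,f['fy'],f['cy']],[0,0,1.]],float)
    u,v=np.meshgrid(np.arange(w),np.arange(h))
    p=cv2.undistortPoints(np.stack([u,v],-1).reshape(-1,1,2).astype(float),K,np.array(f['dist_coeffs'],float)).reshape(h,w,2)
    z=np.array(f['range_z'],float)
    c=np.dstack([p[...,0]*z,p[...,1]*z,z])
    R=cv2.Rodrigues(np.array(f['rvec'],float))[0]
    P=(c-np.array(f['tvec'],float).reshape(3))@R
    P[z==0]=np.nan
    return P
E
python3 - <<'E'
from h import *
print(state())
for n in ['top','side','wrist']:
    f=save(n,n+'0.png'); print(n,{k:f[k] for k in f if k not in('color','range_z')})
E
```

```text
{'time_s': 0.0, 'qpos': array([-7.66038715e+01,  1.83507183e+01,  8.97074133e+01,  1.61215025e-03,
        7.20418493e+01, -1.14574091e+00]), 'qvel': array([-0.03965599, -0.04348563, -0.06815165,  0.07779796, -0.04011979,
       -0.04648712]), 'effort': array([-9.27402034e-04, -4.12461054e+01, -2.31967092e+01,  7.25116907e-02,
        4.57060256e-02, -1.46887792e-04]), 'ee_pos': array([ 144.26953832, -556.08595013,  213.12269325]), 'ee_rot': array([-1.79900070e+02, -3.53161117e-03,  1.45413680e+01]), 'force': array([ 0.17154368, -0.37824956,  0.33010664]), 'torque': array([ 0.05190045, -0.00568487, -0.00774354]), 'gripper_width': 91.22376234253157}
top {'fx': 469.41008797240954, 'fy': 469.41008797240954, 'cx': 276.6761316723327, 'cy': 203.62967456532078, 'dist_coeffs': array([-0.00846151,  0.        ,  0.        ,  0.        ,  0.        ]), 'rvec': array([ 2.13336076, -2.15783933,  0.13561745]), 'tvec': array([ 10.65433645, 558.63302428, 882.34287651])}
side {'fx': 527.8333807535267, 'fy': 527.8333807535267, 'cx': 277.887371209559, 'cy': 206.47419501422723, 'dist_coeffs': array([-0.16424687,  0.        ,  0.        ,  0.        ,  0.        ]), 'rvec': array([ 0.07944064, -2.73165235,  1.45811857]), 'tvec': array([ 529.88778637,   68.83801735, 1114.01652264])}
wrist {'fx': 344.5018192061042, 'fy': 344.5018192061042, 'cx': 280.7843036998019, 'cy': 208.63357905355247, 'dist_coeffs': array([-0.02454489,  0.        ,  0.        ,  0.        ,  0.        ]), 'tool_from_camera': array([[ 1.85218901e-04, -9.66141697e-01, -2.58011991e-01,
         7.19724370e+01],
       [ 9.99999974e-01,  1.44712621e-04,  1.75984064e-04,
         1.33505585e+00],
       [-1.32687951e-04, -2.58012017e-01,  9.66141698e-01,
        -1.71445408e+02],
       [ 0.00000000e+00,  0.00000000e+00,  0.00000000e+00,
         1.00000000e+00]])}
```

View pics/top0.png

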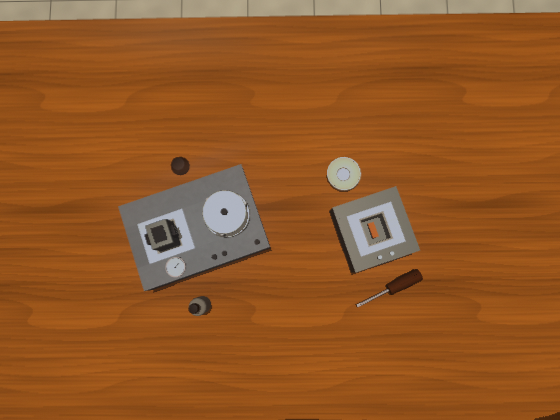

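View pics/side0.png

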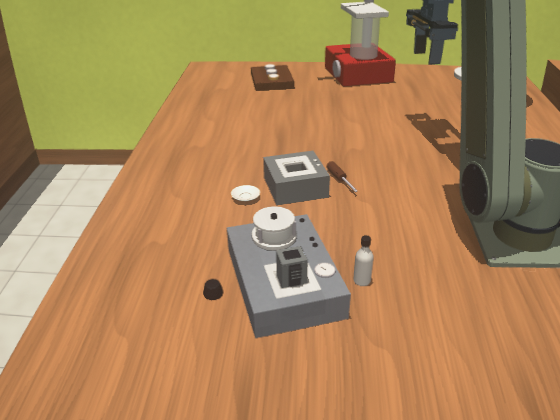

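View pics/wrist0.png

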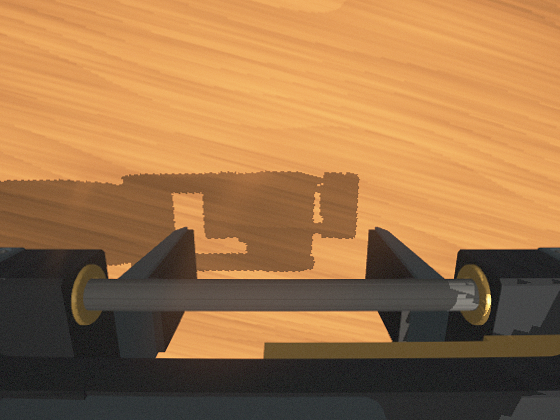

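The top view shows the tester centred near (195,228), with the pack at (161,235) and the chamber at (225,213). The charger bay is at (375,230). The spray is at (199,306), the loupe at (180,165), the dish at (344,173) and the driver at (390,288). Next I'll measure from the top view's depth.

```bash
python3 - <<'E'
from h import *
f={k:v for k,v in np.load('pics/top0.npz').items()}
P=pts(f);Z=P[...,2]
for (u,v) in [(161,235),(195,215),(225,213),(345,225),(375,230),(300,300),(180,165),(199,306),(344,173),(405,282)]:
    print((u,v),P[v,u].round(1))
def rect(mask,name,zp):
    n,l,s,c=cv2.connectedComponentsWithStats(mask.astype(np.uint8))
    for i in range(1,n):
        if s[i,4]<40: continue
        X=P[l==i]; r=cv2.minAreaRect(X[:,:2].astype(np.float32))
        print(name,s[i],'mean',X.mean(0).round(1),'rect',np.round(r[0],1),np.round(r[1],1),round(r[2],2),'zmed',np.median(X[:,2]).round(1))
rect((Z>55)&(Z<66),'60plane',60)
rect((Z>105)&(Z<125),'hi',110)
rect((Z>95)&(Z<104),'hi',110)
rect((Z>8)&(Z<50),'low',110)
c=f['color']
big=cv2.resize(c[190:290,110:280][:,:,::-1],None,fx=4.5,fy=4.5,interpolation=cv2.INTER_CUBIC); cv2.imwrite('pics/tcrop.png',big)
big=cv2.resize(c[175:285,320:430][:,:,::-1],None,fx=5,fy=5,interpolation=cv2.INTER_CUBIC); cv2.imwrite('pics/ccrop.png',big)
E
```

```text
(161, 235) [494.5 212.1 109.7]
(195, 215) [535.6 160.4  60.4]
(225, 213) [532.5  96.6 113.7]
(345, 225) [ 513.1 -125.2   60.7]
(375, 230) [ 505.1 -187.2   32.8]
(300, 300) [370.3 -39.6   2.2]
(180, 165) [641.6 198.7  24.9]
(199, 306) [366.4 147.5  79.5]
(344, 173) [ 624.8 -133.9    5.8]
(405, 282) [ 404.  -243.    24.9]
60plane [ 118  164  152  127 9047] mean [510.  171.1  60.3] rect [514.7 164.9] [170.5 251. ] 18.72 zmed 60.3
60plane [ 332  186   88   87 4113] mean [ 505.4 -182.6   59.7] rect [ 506.2 -183. ] [130.3 130.9] 17.95 zmed 59.7
hi [ 202  190   44   44 1182] mean [536.2  99.5 106.9] rect [535.6  99.7] [78.  77.8] 63.08 zmed 106.6
hi [145 219  29  31 584] mean [496.6 215.6 111.7] rect [496.7 217. ] [46.5 44.8] 17.29 zmed 111.7
hi [189 304   9   9  42] mean [364.5 153.6 106.2] rect [365.  153.5] [14.3 13.8] 88.78 zmed 106.0
hi [167 222  10  15  61] mean [505.2 193.9 101.3] rect [507.5 194.6] [26.5  9.8] 17.75 zmed 101.7
low [171 157  18  18 252] mean [642.1 200.9  22. ] rect [643.2 203. ] [32.3 35.1] 13.4 zmed 24.4
low [327 157  34  33 559] mean [ 624.8 -132.3   11.6] rect [ 623.4 -131.6] [66.7 67.4] 1.24 zmed 11.4
low [330 208  24  64 201] mean [ 485.6 -121.3   29.4] rect [ 486.9 -120.8] [127.7   1.2] 18.26 zmed 29.0
low [361 214  29  31 559] mean [ 508.3 -188.5   26.6] rect [ 508.2 -188.6] [49.3 44.9] 18.04 zmed 25.3
low [150 247 120  43 134] mean [434.3 136.9  29.4] rect [434.6 136.1] [  0.4 245.3] 18.74 zmed 29.6
low [356 269  67  38 584] mean [ 399.5 -230.2   20.6] rect [ 390.4 -211.9] [ 24.8 138.9] 25.17 zmed 21.7
low [199 296  12  17  63] mean [369.6 142.   28.8] rect [369.  145.8] [33.1 15. ] 26.85 zmed 28.1
```

View pics/tcrop.png

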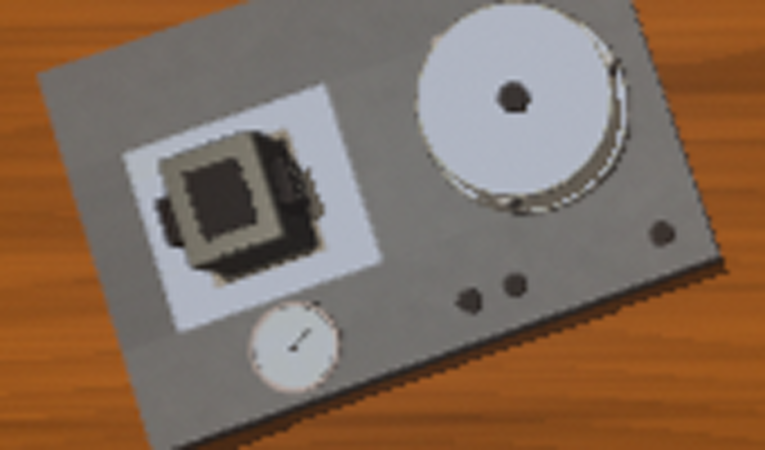

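View pics/ccrop.png

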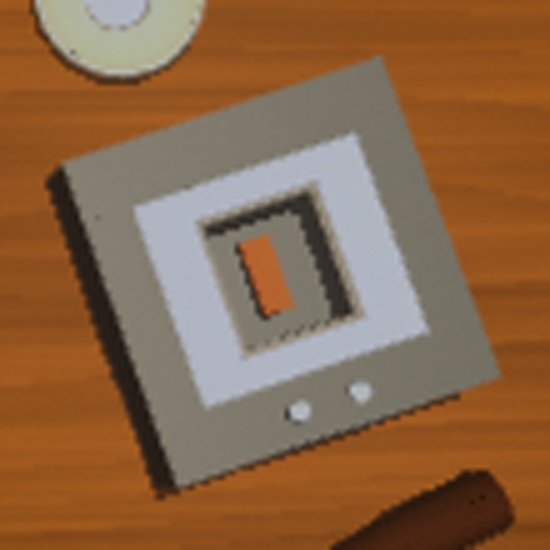

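```bash
cat >> h.py <<'E'
from scipy.spatial.transform import Rotation as Ro
def rel(target,yaw,pos=None,rot=None):
    s=state(); pos=s['ee_pos'] if pos is None else pos; rot=s['ee_rot'] if rot is None else rot
    R=Ro.from_euler('xyz',rot,degrees=True); T=Ro.from_euler('xyz',[180,0,yaw],degrees=True)
    return R.inv().apply(np.array(target)-pos), (R.inv()*T).as_rotvec()
def rays(f,uv,z,T=None):
    K=np.array([[f['fx'],0,f['cx']],[0,f['fy'],f['cy']],[0,0,1.]],float)
    p=cv2.undistortPoints(np.array(uv,float).reshape(-1,1,2),K,np.array(f['dist_coeffs'],float)).reshape(-1,2)
    d=np.c_[p,np.ones(len(p))]
    if T is None:
        R=cv2.Rodrigues(np.array(f['rvec'],float))[0]; o=-R.T@np.array(f['tvec'],float).reshape(3); D=d@R
    else:
        o=T[:3,3]; D=d@T[:3,:3].T
    return o+D*((z-o[2])/D[:,2])[:,None]
def Tw(s,f):
    T=np.eye(4);T[:3,:3]=Ro.from_euler('xyz',s['ee_rot'],degrees=True).as_matrix();T[:3,3]=s['ee_pos']
    return T@np.array(f['tool_from_camera'])
def contours(mask,amin=100):
    cs,_=cv2.findContours(mask.astype(np.uint8),cv2.RETR_CCOMP,cv2.CHAIN_APPROX_NONE)
    return [c.reshape(-1,2) for c in cs if cv2.contourArea(c)>amin]
def rr(f,c,z,T=None):
    X=rays(f,c,z,T)[:,:2]; r=cv2.minAreaRect(X.astype(np.float32)); return np.round(r[0],1),np.round(r[1],1),round(r[2],2)
E
python3 - <<'E'
from h import *
f={k:v for k,v in np.load('pics/top0.npz').items()}
c=f['color'].astype(int)
hsv=cv2.cvtColor(f['color'],cv2.COLOR_RGB2HSV)
m=(c.min(2)>150)&(hsv[...,1]<45)
for k in contours(m): print(cv2.boundingRect(k),rr(f,k,60))
P=pts(f); m=(P[...,2]>109)&(P[...,2]<114)&(hsv[...,1]<70)
for u,v in [(150,235),(161,235),(147,230),(178,240)]: print(c[v,u],hsv[v,u])
# spray & driver heights
for yaw,t in [(18.6,(496.5,216.3,215))]: print(rel(t,yaw))
E
```

```text
(166, 258, 19, 19) (array([437.5, 197.1]), array([34.2, 33.1]), 63.37)
(138, 209, 57, 54) (array([496.8, 216. ]), array([79.9, 90. ]), 18.73)
(143, 218, 40, 37) (array([497.6, 222.2]), array([63.9, 71.3]), 17.99)
(347, 202, 58, 55) (array([ 505.7, -182.9]), array([79.8, 89.9]), 18.05)
(358, 210, 36, 37) (array([ 506.1, -182.9]), array([57.8, 51.6]), 18.21)
(203, 191, 43, 43) (array([541.2, 105.1]), array([80.6, 80.8]), 89.92)
(331, 161, 27, 26) (array([ 612.9, -126.3]), array([50. , 49.1]), 89.28)
[114 111 100] [ 24  31 114]
[51 46 43] [11 40 51]
[111 107  96] [ 22  34 111]
[35 33 32] [10 22 35]
(array([ 534.90167433, -659.31898673,   -0.77490095]), array([-0.00131816, -0.00010303, -0.07079257]))
```

>>> servo_tool --plan '[[[45,-55,0,0,0,-0.01,1],[90,-110,0,0,0,-0.02,1],[135,-165,0,0,0,-0.03,1],[180,-220,0,0,0,-0.04,1],[225,-275,0,0,0,-0.05,1],[270,-330,0,0,0,-0.06,1],[315,-385,0,0,0,-0.07,1],[360,-440,0,0,0,-0.072,1],[405,-495,0,0,0,-0.072,1],[450,-550,0,0,0,-0.072,1],[495,-605,0,0,0,-0.072,1],[534.9,-659.3,0,0,0,-0.072,1],[534.9,-659.3,0,0,0,-0.072,1],[534.9,-659.3,0,0,0,-0.072,1],[534.9,-659.3,0,0,0,-0.072,1],[534.9,-659.3,0,0,0,-0.072,1],[534.9,-659.3,0,0,0,-0.072,1],[534.9,-659.3,0,0,0,-0.072,1],[534.9,-659.3,0,0,0,-0.072,1],[534.9,-659.3,0,0,0,-0.072,1]]]' --squeeze 14

```text
time_s: 2.15
ee_pos: [495.9, 214.9, 213.6]
ee_rot: [180.0, 0.1, 18.6]
force: [-1.2, 0.2, 0.0]
gripper_width: 91.3
```

```bash
python3 - <<'E'
from h import *
s=state(); f=save('wrist','w1.png'); np.save('pics/w1T.npy',Tw(s,f)); print(s['ee_pos'],s['ee_rot'])
T=Tw(s,f); hsv=cv2.cvtColor(f['color'],cv2.COLOR_RGB2HSV); c=f['color']
m=(c.min(2)>140)&(hsv[...,1]<45)
for k in contours(m,300): print(cv2.boundingRect(k),rr(f,k,60,T))
E
```

```text
[495.88588186 214.85178514 213.61031633] [1.79965685e+02 8.09410972e-02 1.86353123e+01]
(282, 316, 29, 23) (array([361.7, 150.7]), array([27.3, 30.3]), 18.56)
(333, 251, 34, 24) (array([450.2, 124.1]), array([25.4, 33. ]), 18.61)
(203, 104, 275, 171) (array([514.1, 157.3]), array([169. , 258.7]), 18.79)
```

View pics/w1.png

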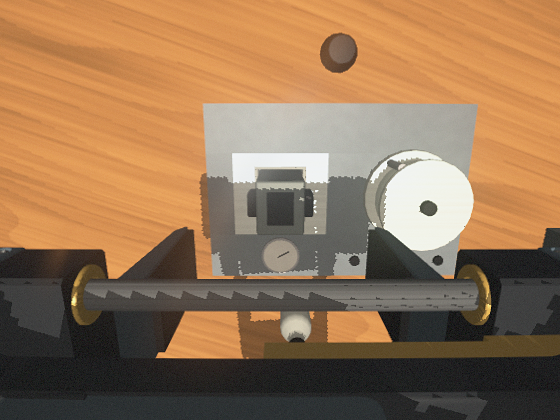

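The wrist view shows the pack at (281,205), centred between the fingers. Its tabs are at (252,203) and (309,203), and the plate spans x 232–328. I'll measure the pack's top from this view.

```bash
cat >> h.py <<'E'
def wpts(f,T):
    h,w=f['range_z'].shape
    u,v=np.meshgrid(np.arange(w),np.arange(h))
    K=np.array([[f['fx'],0,f['cx']],[0,f['fy'],f['cy']],[0,0,1.]],float)
    p=cv2.undistortPoints(np.stack([u,v],-1).reshape(-1,1,2).astype(float),K,np.array(f['dist_coeffs'],float)).reshape(h,w,2)
    z=np.array(f['range_z'],float); C=np.dstack([p[...,0]*z,p[...,1]*z,z])@T[:3,:3].T+T[:3,3]; C[z==0]=np.nan
    return C
E
python3 - <<'E'
from h import *
f={k:v for k,v in np.load('pics/w1.npz').items()};T=np.load('pics/w1T.npy')
P=wpts(f,T); th=np.deg2rad(18.7); o=np.array([496.8,216.0])
D=P[...,:2]-o; X=D@[np.cos(th),np.sin(th)]; Y=D@[-np.sin(th),np.cos(th)]
near=(abs(X)<60)&(abs(Y)<50)
for lo,hi in [(107,116),(93,106),(55,65)]:
    m=near&(P[...,2]>lo)&(P[...,2]<hi)
    x,y=X[m],Y[m]; print(lo,m.sum(),'z',np.median(P[m][:,2]).round(1),'x',np.percentile(x,[1,50,99]).round(1),'y',np.percentile(y,[1,50,99]).round(1))
    if lo>100: print(cv2.minAreaRect(P[m][:,:2].astype(np.float32)))
m=near&(P[...,2]>93)&(P[...,2]<106)&(abs(Y)>20)
for s in(1,-1):
    k=m&(s*Y>0); print(s,k.sum(),'y',np.percentile(Y[k],[2,50,98]).round(1),'x',np.percentile(X[k],[2,50,98]).round(1))
s=state(); d=s['ee_pos'][:2]-o; print('tcp rel',d@[np.cos(th),np.sin(th)],d@[-np.sin(th),np.cos(th)])
hsv=cv2.cvtColor(f['color'],cv2.COLOR_RGB2HSV); print(f['color'][205,225:340:2].mean(1).astype(int))
print(f['color'][165,225:340:2].mean(1).astype(int))
E
```

```text
107 2646 z 112.1 x [-24.5  -0.8  20.7] y [-20.6  -1.5  18.3]
((495.19488525390625, 214.10763549804688), (46.04449462890625, 40.02812194824219), 18.8775577545166)
93 578 z 102.7 x [-11.4   2.5  20.9] y [-29.6  -0.7  26.6]
55 9095 z 60.6 x [-59.1  19.7  59.5] y [-49.3   1.2  49.3]
1 196 y [20.3 23.2 26.6] x [-11.3  -0.9   7.8]
-1 220 y [-29.7 -25.3 -21.8] x [-11.3  -0.9   7.8]
tcp rel -1.2204785011647417 -1.0520271278363809
[111 114 110 112 110 153 154 155 155 155 157 105  78  78  75  71  97  99
 103  97  99  66  64  66  62  63  59  63  59  62  60  62  57  60  70  97
  93  96  94  93  63  59  56  58 107 148 153 153 153 152 153 101 101 101
 101 101 104 101]
[179 180 182 178 239 240 240 239 239 239 238 238 239 238 237 239 238 238
 238 239 239 239 240 240 241 241 242 242 242 242 243 242 243 243 243 244
 243 244 244 243 243 242 242 242 241 241 242 242 242 242 242 240 181 183
 180 183 184 184]
```

```bash
python3 - <<'E'
from h import *
f={k:v for k,v in np.load('pics/w1.npz').items()}
z=f['range_z']
for r in (235,245,255):
    row=z[r]; m=(row>0)&(row<230)
    print(r,np.where(np.diff(m.astype(int)))[0], row[[180,190,193,370,375]].round(0))
print(f['tool_from_camera'][:3,3])
cv2.imwrite('pics/fin.png',cv2.resize(f['color'][130:300,150:410][:,:,::-1],None,fx=3,fy=3))
E
```

```text
235 [168 193 367 393] [167. 175. 180. 176. 171.]
245 [156 193 367 405] [158. 173. 180. 176. 167.]
255 [105 144 154 155 194 366 417 456] [155. 174. 180. 176. 166.]
[  71.8788528     1.25325978 -171.44078089]
```

View pics/fin.png

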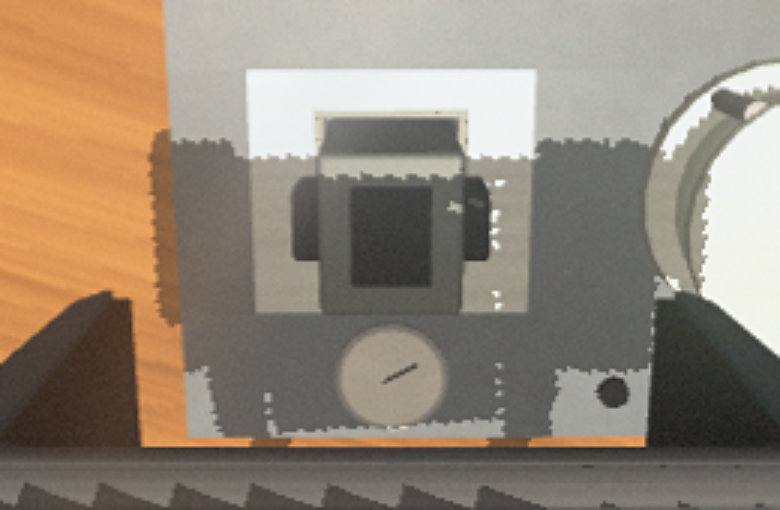

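>>> servo_tool --plan '[[[0.4,-0.9,15,0,0,-0.003,1],[0.4,-0.9,32,0,0,-0.003,1],[0.4,-0.9,50,0,0,-0.003,1],[0.4,-0.9,68,0,0,-0.003,1],[0.4,-0.9,86,0,0,-0.003,1],[0.4,-0.9,104,0,0,-0.003,1],[0.4,-0.9,120,0,0,-0.003,1],[0.4,-0.9,132,0,0,-0.003,1],[0.4,-0.9,140,0,0,-0.003,1],[0.4,-0.9,142.5,0,0,-0.003,1],[0.4,-0.9,142.5,0,0,-0.003,1],[0.4,-0.9,142.5,0,0,-0.003,1],[0.4,-0.9,142.5,0,0,-0.003,1]]]'

```text
time_s: 3.5
ee_pos: [497.1, 217.1, 72.1]
ee_rot: [180.0, -0.1, 18.8]
force: [-0.8, -1.0, -0.7]
gripper_width: 91.2
```

```bash
python3 - <<'E'
from h import *
s=state(); f=save('wrist','w2.png'); print({k:s[k] for k in ('ee_pos','ee_rot','force','torque')})
save('side','s2.png')
E
```

```text
{'ee_pos': array([497.14371226, 217.07534942,  72.08002936]), 'ee_rot': array([ 1.79999436e+02, -8.09945318e-02,  1.88442641e+01]), 'force': array([-0.79676022, -0.95773484, -0.66072336]), 'torque': array([-0.01513995, -0.00905093,  0.01329768])}
```

View pics/w2.png

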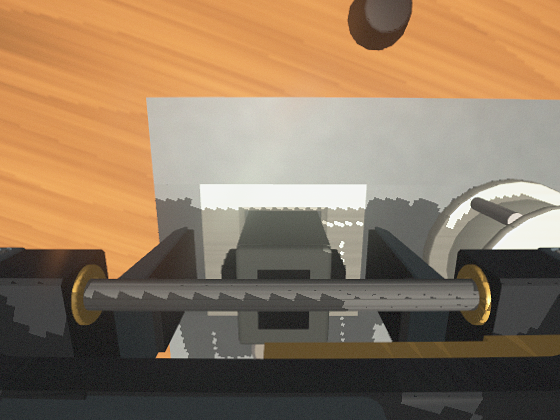

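```bash
python3 - <<'E'
from h import *
f={k:v for k,v in np.load('pics/w2.npz').items()}
g=f['color'].astype(int).mean(2); z=f['range_z']
for r in (225,245,255,262,270,325,335):
    print(r,'g',[(int(i),int(g[r,i]),int(g[r,i+1])) for i in range(190,375) if abs(g[r,i+1]-g[r,i-1])>35])
    d=np.diff(z[r]); print('  z',[(i,int(z[r,i]),int(z[r,i+1])) for i in range(185,375) if abs(d[i])>12])
E
```

```text
225 g [(202, 144, 166), (243, 137, 104), (244, 104, 95), (322, 105, 134), (326, 144, 248), (327, 248, 250), (332, 251, 203), (333, 203, 154), (337, 177, 246), (338, 246, 250), (343, 251, 199), (344, 199, 154), (348, 172, 248), (349, 248, 252), (350, 252, 209), (351, 209, 159), (352, 159, 158), (359, 169, 249), (360, 249, 253), (361, 253, 203), (362, 203, 148), (363, 148, 110), (364, 110, 107)]
  z [(243, 193, 171), (293, 172, 0), (294, 0, 172), (322, 173, 193)]
245 g [(194, 73, 101), (203, 131, 151), (236, 143, 106), (237, 106, 90), (326, 86, 116), (327, 116, 136), (338, 150, 244), (339, 244, 247), (342, 248, 191), (343, 191, 150), (344, 150, 155), (362, 123, 105), (367, 79, 46)]
  z [(193, 179, 194), (201, 195, 0), (202, 0, 195), (207, 196, 0), (208, 0, 195), (236, 194, 144), (329, 147, 195), (367, 195, 178)]
255 g [(204, 138, 155), (225, 141, 101), (226, 101, 65), (227, 65, 55), (339, 59, 99), (340, 99, 163), (341, 163, 172), (361, 151, 106), (362, 106, 102), (366, 90, 49), (367, 49, 46)]
  z [(194, 181, 195), (224, 196, 170), (234, 167, 144), (331, 142, 167), (340, 170, 196), (366
[... 424 characters left out ...]
 43), (257, 65, 47), (309, 43, 84), (310, 84, 90), (331, 52, 38), (344, 38, 87), (345, 87, 159), (346, 159, 161), (360, 150, 103), (361, 103, 96), (365, 90, 43), (366, 43, 37)]
  z [(195, 183, 197), (220, 198, 152), (308, 142, 0), (309, 0, 143), (345, 153, 199), (347, 197, 0), (348, 0, 198), (365, 198, 184)]
325 g [(257, 82, 52), (258, 52, 37), (308, 41, 84), (309, 84, 91), (340, 95, 160), (341, 160, 158), (343, 183, 99), (344, 99, 97), (373, 99, 140), (374, 140, 173)]
  z [(237, 206, 150), (285, 148, 0), (286, 0, 149), (299, 149, 0), (300, 0, 148), (328, 151, 208)]
335 g [(213, 123, 132), (341, 89, 152), (343, 94, 92), (372, 102, 149), (373, 149, 173)]
  z [(237, 209, 152), (327, 152, 210)]
```

View pics/s2.png

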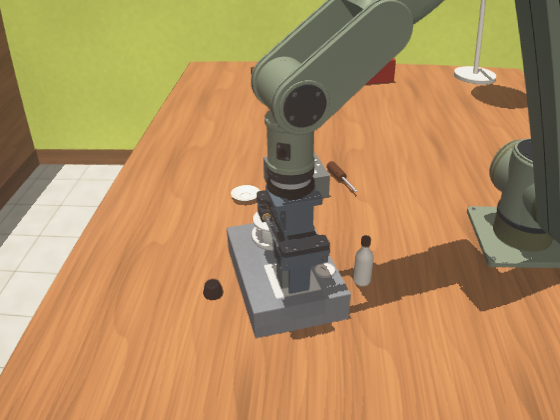

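>>> servo_tool --plan '[[[0,0.5,1,0,0,0,0.9],[0,1,1.5,0,0,0,0.8],[0,1,1.5,0,0,0,0.72],[0,1,1.5,0,0,0,0.67],[0,1,1.5,0,0,0,0.64],[0,1,1.5,0,0,0,0.62],[0,1,1.5,0,0,0,0.61],[0,1,1.5,0,0,0,0.6],[0,1,1.5,0,0,0,0.59],[0,1,1.5,0,0,0,0.59],[0,1,1.5,0,0,0,0.59],[0,1,1.5,0,0,0,0.59]]]' --squeeze 13

```text
time_s: 4.8
ee_pos: [497.0, 216.0, 69.9]
ee_rot: [-180.0, -0.0, 18.8]
force: [-0.4, 1.3, -0.4]
gripper_width: 53.8
```

```bash
python3 - <<'E'
from h import *
s=state(); f=save('wrist','w3.png'); print({k:s[k] for k in ('ee_pos','ee_rot','force','torque','gripper_width')})
R=Ro.from_euler('xyz',s['ee_rot'],degrees=True).as_matrix(); print('tool force',R.T@s['force'])
E
```

```text
{'ee_pos': array([496.98822812, 216.0468082 ,  69.9270445 ]), 'ee_rot': array([-1.79991089e+02, -2.11119294e-03,  1.88337330e+01]), 'force': array([-0.44562267,  1.34695911, -0.3513843 ]), 'torque': array([ 0.25611967,  0.06406403, -0.01878122]), 'gripper_width': 53.76658249716691}
tool force [ 0.01305266 -1.41864463  0.35160542]
```

View pics/w3.png

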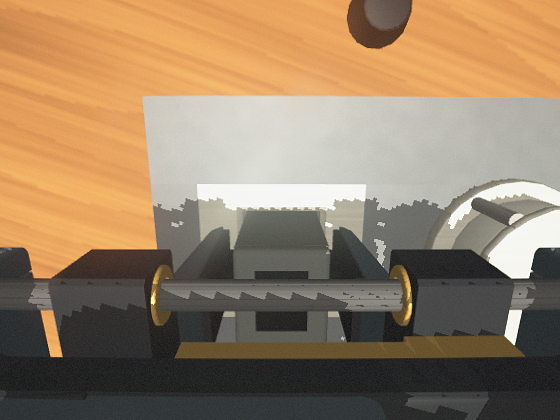

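>>> servo_tool --plan '[[[0,-0.6,0,0,0,0,0.58],[0,-0.6,0,0,0,0,0.565],[0,-0.6,0,0,0,0,0.55],[0,-0.6,0,0,0,0,0.535],[0,-0.6,0,0,0,0,0.52],[0,-0.6,0,0,0,0,0.505],[0,-0.6,0,0,0,0,0.49],[0,-0.6,0,0,0,0,0.475],[0,-0.6,0,0,0,0,0.46],[0,-0.6,0,0,0,0,0.45],[0,-0.6,0,0,0,0,0.44],[0,-0.6,0,0,0,0,0.43],[0,-0.6,0,0,0,0,0.43],[0,-0.6,0,0,0,0,0.43],[0,-0.6,0,0,0,0,0.43]]]' --squeeze 13

```text
time_s: 6.35
ee_pos: [497.1, 216.1, 70.6]
ee_rot: [179.9, -0.0, 18.9]
force: [-0.1, -2.3, 5.3]
gripper_width: 40.9
```

```bash
python3 - <<'E'
from h import *
s=state(); print({k:s[k] for k in ('ee_pos','ee_rot','force','torque','gripper_width')})
R=Ro.from_euler('xyz',s['ee_rot'],degrees=True).as_matrix(); print('tool force',R.T@s['force'])
E
```

```text
{'ee_pos': array([497.10415732, 216.10997399,  70.64316014]), 'ee_rot': array([ 1.79945759e+02, -3.40510418e-02,  1.88639261e+01]), 'force': array([-0.12674373, -2.32618419,  5.30031221]), 'torque': array([-0.37882056,  0.26385193, -0.04326887]), 'gripper_width': 40.865191019491725}
tool force [-0.86889188  2.16528103 -5.29878207]
```

>>> servo_tool --plan '[[[0,0.3,-1,0,0,0,0.42],[0,0.3,-2,0,0,0,0.42],[0,0.3,-3,0,0,0,0.42],[0,0.3,-4,0,0,0,0.42],[0,0.3,-5,0,0,0,0.42],[0,0.3,-6,0,0,0,0.42]]]' --squeeze 14

```text
time_s: 6.95
ee_pos: [497.1, 216.1, 76.0]
ee_rot: [180.0, -0.0, 18.8]
force: [0.0, -1.0, 4.0]
gripper_width: 40.5
```

```bash
python3 - <<'E'
from h import *
s=state(); f=save('wrist','w4.png'); print({k:s[k] for k in ('ee_pos','ee_rot','force','torque','gripper_width')})
R=Ro.from_euler('xyz',s['ee_rot'],degrees=True).as_matrix(); print('tool force',R.T@s['force'])
P=wpts(f,Tw(s,f)); m=P[310:335,240:325]; print(np.nanmedian(m[...,2]))
f2={k:v for k,v in np.load('pics/w3.npz').items()}; print(np.median(f['range_z'][320:335,262:305]),np.median(f2['range_z'][320:335,262:305]))
E
```

```text
{'ee_pos': array([497.05564221, 216.06658761,  76.04998551]), 'ee_rot': array([ 1.79974878e+02, -1.25942493e-02,  1.88491027e+01]), 'force': array([ 0.01983146, -0.99752676,  4.01283075]), 'torque': array([-0.32668848,  0.02130474,  0.02384113]), 'gripper_width': 40.52968641166652}
tool force [-0.30262779  0.95219863 -4.01248025]
118.22559451604076
147.21942 147.04594
```

View pics/w4.png

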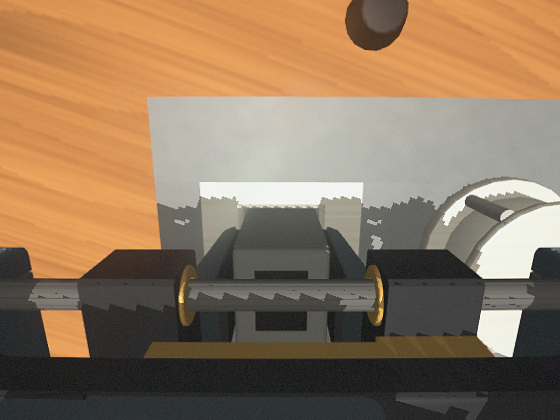

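>>> servo_tool --plan '[[[0,0,-2,0,0,0,0.42],[0,0,-4,0,0,0,0.42],[0,0,-7,0,0,0,0.42],[0,0,-11,0,0,0,0.42],[0,0,-15,0,0,0,0.42],[0,0,-20,0,0,0,0.42],[0,0,-25,0,0,0,0.42],[0,0,-30,0,0,0,0.42],[0,0,-36,0,0,0,0.42],[0,0,-43,0,0,0,0.42],[0,0,-51,0,0,0,0.42],[0,0,-60,0,0,0,0.42],[0,0,-70,0,0,0,0.42],[0,0,-80,0,0,0,0.42],[0,0,-90,0,0,0,0.42],[0,0,-98,0,0,0,0.42],[0,0,-103,0,0,0,0.42],[0,0,-105,0,0,0,0.42],[0,0,-105,0,0,0,0.42],[0,0,-105,0,0,0,0.42]]]'

```text
time_s: 9.0
ee_pos: [496.7, 216.1, 180.5]
ee_rot: [180.0, 0.1, 18.8]
force: [-0.4, -0.2, -1.7]
gripper_width: 40.8
```

```bash
python3 - <<'E'
from h import *
s=state(); f=save('wrist','w5.png'); print({k:s[k] for k in ('ee_pos','ee_rot','force','torque','gripper_width')})
R=Ro.from_euler('xyz',s['ee_rot'],degrees=True).as_matrix(); print('tool force',R.T@s['force'])
print(np.median(f['range_z'][320:335,262:305]))
print(rel((506.2,-182.8,181),18.2))
E
```

```text
{'ee_pos': array([496.65035944, 216.09011487, 180.49861577]), 'ee_rot': array([1.79990945e+02, 5.45566341e-02, 1.88404599e+01]), 'force': array([-0.43221802, -0.18823286, -1.69747777]), 'torque': array([ 0.02469024, -0.03747389,  0.0115807 ]), 'gripper_width': 40.814022916261486}
tool force [-0.46823068  0.03830134  1.69793046]
147.27927
(array([-1.19749308e+02,  3.80587904e+02, -3.70307068e-01]), array([0.00017361, 0.00104463, 0.01112233]))
```

View pics/w5.png

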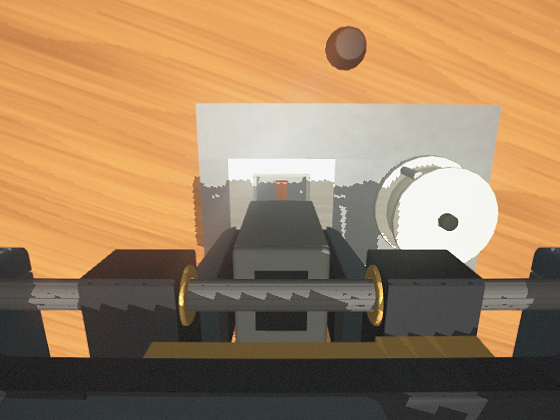

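>>> servo_tool --plan '[[[-3,9.5,0,0,0,0.001,0.42],[-9,28.5,0,0,0,0.002,0.42],[-18,57,0,0,0,0.003,0.42],[-28,88,0,0,0,0.004,0.42],[-38,120,0,0,0,0.005,0.42],[-48,152,0,0,0,0.006,0.42],[-58,184,0,0,0,0.007,0.42],[-68,216,0,0,0,0.008,0.42],[-78,248,0,0,0,0.009,0.42],[-88,280,0,0,0,0.01,0.42],[-98,312,0,0,0,0.011,0.42],[-107,340,0,0,0,0.011,0.42],[-114,362,0,0,0,0.011,0.42],[-118,375,0,0,0,0.011,0.42],[-119.7,380.6,0,0,0,0.011,0.42],[-119.7,380.6,0,0,0,0.011,0.42],[-119.7,380.6,0,0,0,0.011,0.42],[-119.7,380.6,0,0,0,0.011,0.42],[-119.7,380.6,0,0,0,0.011,0.42]]]'

```text
time_s: 10.95
ee_pos: [506.6, -181.9, 181.0]
ee_rot: [-180.0, -0.0, 18.3]
force: [-0.4, -0.2, -2.5]
gripper_width: 40.5
```

```bash
python3 - <<'E'
from h import *
s=state(); f=save('wrist','w6.png'); print({k:s[k] for k in ('ee_pos','ee_rot','force','torque','gripper_width')})
print(np.median(f['range_z'][320:335,262:305]))
g5={k:v for k,v in np.load('pics/w5.npz').items()}
for n,F in (('w5',g5),('w6',f)):
    g=F['color'].astype(int).mean(2)
    for r in (165,172,178): print(n,r,[(i,int(g[r,i-1]),int(g[r,i+1])) for i in range(200,360) if abs(g[r,i+1]-g[r,i-1])>20])
    for u in (240,262,300,325): print(n,'col',u,[(i,int(g[i-1,u]),int(g[i+1,u])) for i in range(90,205) if abs(g[i+1,u]-g[i-1,u])>20])
E
```

```text
{'ee_pos': array([ 506.56167948, -181.85153047,  181.01384988]), 'ee_rot': array([-1.79996492e+02, -1.62519215e-03,  1.82757203e+01]), 'force': array([-0.35453816, -0.19574931, -2.50462608]), 'torque': array([-0.01555008, -0.04812002, -0.02189596]), 'gripper_width': 40.536943544023025}
147.33905
w5 165 [(227, 201, 240), (228, 200, 246), (334, 247, 216), (335, 243, 203)]
w5 172 [(227, 201, 229), (228, 199, 246), (334, 247, 209), (335, 235, 205)]
w5 178 [(200, 137, 195), (228, 200, 246), (229, 215, 247), (252, 245, 212), (253, 246, 215), (256, 226, 164), (257, 202, 153), (258, 164, 198), (259, 153, 214), (301, 206, 164), (302, 210, 128), (303, 164, 123), (305, 123, 193), (306, 118, 223), (307, 193, 222), (308, 223, 161), (309, 222, 246), (310, 161, 248), (334, 248, 203)]
w5 col 240 [(102, 173, 207), (103, 182, 214), (158, 212, 247), (159, 225, 246), (178, 246, 205), (179, 248, 180)]
w5 col 262 [(102, 179, 209), (103, 180, 219), (158, 219, 246), (174, 242, 222), (181, 213, 156), (182, 217, 146), (200, 126, 100), (201, 120, 98)]
w5 col 300 [(102, 180, 203), (103, 180, 213), (158, 210, 24
[... 977 characters left out ...]
, 123), (129, 119, 214), (130, 123, 227), (159, 217, 248), (160, 215, 247), (179, 246, 209), (180, 249, 184), (181, 209, 189)]
w6 col 262 [(96, 248, 157), (97, 243, 135), (99, 135, 194), (126, 191, 169), (127, 193, 140), (128, 169, 146), (129, 140, 221), (130, 146, 230), (160, 223, 246), (175, 249, 176), (176, 231, 159), (177, 176, 151)]
w6 col 300 [(127, 196, 141), (128, 187, 120), (129, 141, 221), (130, 120, 231), (160, 218, 247), (174, 247, 183), (175, 250, 219), (176, 183, 228), (182, 220, 131), (183, 208, 121), (200, 116, 94)]
w6 col 325 [(127, 174, 135), (128, 182, 97), (129, 135, 182), (130, 97, 221), (131, 182, 225), (159, 218, 240), (160, 214, 247), (179, 248, 199), (180, 251, 176)]
```

View pics/w6.png

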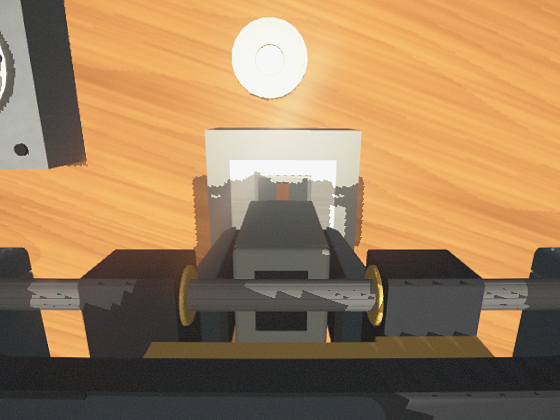

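>>> servo_tool --plan '[[[-0.5,0.5,4,0,0,0,0.42],[-0.9,1,12,0,0,0,0.42],[-0.9,1,22,0,0,0,0.42],[-0.9,1,32,0,0,0,0.42],[-0.9,1,42,0,0,0,0.42],[-0.9,1,52,0,0,0,0.42],[-0.9,1,60,0,0,0,0.42],[-0.9,1,66,0,0,0,0.42],[-0.9,1,70,0,0,0,0.42],[-0.9,1,72,0,0,0,0.42],[-0.9,1,72,0,0,0,0.42],[-0.9,1,72,0,0,0,0.42]]]'

```text
time_s: 12.2
ee_pos: [506.2, -184.0, 109.3]
ee_rot: [180.0, -0.0, 18.2]
force: [-0.1, 0.1, -1.3]
gripper_width: 40.9
```

```bash
python3 - <<'E'
from h import *
s=state(); f=save('wrist','w7.png'); save('side','s7.png'); print({k:s[k] for k in ('ee_pos','ee_rot','force','torque','gripper_width')})
R=Ro.from_euler('xyz',s['ee_rot'],degrees=True).as_matrix(); print('tool force',R.T@s['force'])
print(np.median(f['range_z'][320:335,262:305]))
c=cv2.imread('pics/s7.png')[120:260,220:380]; cv2.imwrite('pics/s7c.png',cv2.resize(c,None,fx=4,fy=4))
E
```

```text
{'ee_pos': array([ 506.24747796, -183.98639385,  109.2706486 ]), 'ee_rot': array([ 1.79967149e+02, -3.30926331e-02,  1.82114146e+01]), 'force': array([-0.13765521,  0.10605904, -1.33183942]), 'torque': array([-0.02246155,  0.01305354,  0.00547428]), 'gripper_width': 40.91703251466363}
tool force [-0.09838324 -0.14453066  1.33170017]
147.33102
```

View pics/w7.png

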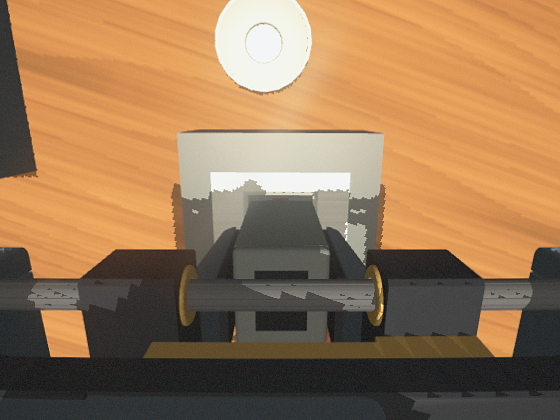

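View pics/s7c.png

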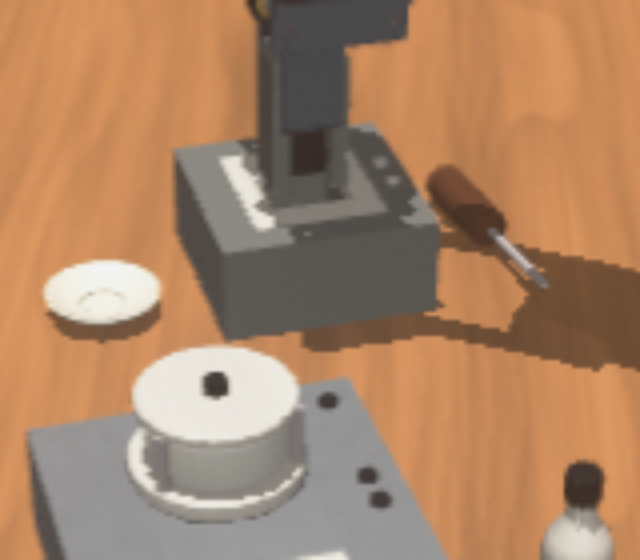

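```bash
python3 - <<'E'
from h import *
for n in ('w4','w5','w7'):
    F=np.load(f'pics/{n}.npz'); g=F['color'].astype(float).mean(2)
    for r in ((186,192) if n!='w5' else (165,170)) if n!='w7' else (176,182):
        d=np.diff(cv2.GaussianBlur(g,(3,3),0)[r]); 
        a=180+np.argmax(d[180:240]); b=325+np.argmin(d[325:375])
        def sub(i):
            w=np.abs(d[i-2:i+3]); return (w*np.arange(i-2,i+3)).sum()/w.sum()+.5
        z=F['range_z'][r,int(a)+4]
        print(n,r,sub(a),sub(b),'mid',(sub(a)+sub(b))/2,'depth',z)
    for c in (225,232,330,345): 
        G=cv2.GaussianBlur(g,(3,3),0)[:,c]; d=np.diff(G); i=150+np.argmax(d[150:200]); print('  col',c,i,d[i].round(0))
E
```

```text
w4 186 199.3591321243523 362.6449178128145 mid 281.00202496858344 depth 189.70024
w4 192 199.64127764127767 362.3453002610966 mid 280.99328895118714 depth 191.33978
  col 225 181 25.0
  col 232 181 23.0
  col 330 181 26.0
  col 345 181 26.0
w5 165 227.59771986970685 334.6179804224626 mid 281.10785014608473 depth 292.81976
w5 170 227.81645569620252 334.4360039081583 mid 281.12622980218043 depth 292.7651
  col 225 165 1.0
  col 232 158 15.0
  col 330 158 22.0
  col 345 194 16.0
w7 176 209.97751605995717 349.87625899280573 mid 279.92688752638145 depth 222.2281
w7 182 210.28548444762245 349.66035634743884 mid 279.97292039753063 depth 223.77821
  col 225 171 24.0
  col 232 171 23.0
  col 330 172 20.0
  col 345 172 22.0
```

>>> servo_tool --plan '[[[0.2,-0.7,0,0,0,0,0.42],[0.2,-0.7,2,0,0,0,0.42],[0.2,-0.7,4,0,0,0,0.42],[0.2,-0.7,6,0,0,0,0.42],[0.2,-0.7,8,0,0,0,0.42],[0.2,-0.7,10,0,0,0,0.42],[0.2,-0.7,11,0,0,0,0.42],[0.2,-0.7,12,0,0,0,0.42]]]'

```text
time_s: 13.1
ee_pos: [505.9, -183.2, 96.8]
ee_rot: [180.0, 0.0, 18.2]
force: [-0.1, -0.2, -1.0]
gripper_width: 40.8
```

```bash
python3 - <<'E'
from h import *
s=state(); f=save('wrist','w8.png'); print({k:s[k] for k in ('ee_pos','ee_rot','force','torque','gripper_width')})
R=Ro.from_euler('xyz',s['ee_rot'],degrees=True).as_matrix(); print('tool force',R.T@s['force'])
print(np.median(f['range_z'][320:335,262:305]))
F=f; g=F['color'].astype(float).mean(2)
for r in (180,185):
        d=np.diff(cv2.GaussianBlur(g,(3,3),0)[r]); 
        a=180+np.argmax(d[180:240]); b=325+np.argmin(d[325:375])
        def sub(i):
            w=np.abs(d[i-2:i+3]); return (w*np.arange(i-2,i+3)).sum()/w.sum()+.5
        print(r,sub(a),sub(b),'mid',(sub(a)+sub(b))/2)
E
```

```text
{'ee_pos': array([ 505.94627007, -183.17773272,   96.81118615]), 'ee_rot': array([1.79998150e+02, 6.21808949e-03, 1.82076948e+01]), 'force': array([-0.08346271, -0.18886755, -1.0280572 ]), 'torque': array([ 0.01245389, -0.0033849 , -0.0349049 ]), 'gripper_width': 40.76164081914668}
tool force [-0.13818619  0.15329881  1.02807716]
147.34456
180 207.62925546637143 355.3310850439883 mid 281.48017025517987
185 207.82775919732444 354.8482887546736 mid 281.338023975999
```

>>> servo_tool --plan '[[[0,0.1,2,0,0,0,0.42],[0,0.1,4,0,0,0,0.42],[0,0.1,6,0,0,0,0.42],[0,0.1,8,0,0,0,0.42],[0,0.1,10,0,0,0,0.42],[0,0.1,12,0,0,0,0.42],[0,0.1,14,0,0,0,0.42],[0,0.1,16,0,0,0,0.42],[0,0.1,17.5,0,0,0,0.42],[0,0.1,18.5,0,0,0,0.42],[0,0.1,18.5,0,0,0,0.42]]]'

```text
time_s: 14.25
ee_pos: [506.0, -183.2, 78.3]
ee_rot: [-180.0, 0.0, 18.2]
force: [-0.4, 0.2, -1.6]
gripper_width: 40.2
```

>>> servo_tool --plan '[[[0,0,1,0,0,0,0.42],[0,0,2,0,0,0,0.42],[0,0,3,0,0,0,0.42],[0,0,4,0,0,0,0.42],[0,0,5,0,0,0,0.42],[0,0,6,0,0,0,0.42],[0,0,7,0,0,0,0.42],[0,0,8,0,0,0,0.42],[0,0,8,0,0,0,0.42]]]' --squeeze 16

```text
time_s: 15.15
ee_pos: [506.2, -183.3, 70.7]
ee_rot: [180.0, -0.0, 18.2]
force: [-0.4, 0.7, 5.0]
gripper_width: 40.5
```

```bash
python3 - <<'E'
from h import *
s=state(); f=save('wrist','w9.png'); print({k:s[k] for k in ('ee_pos','ee_rot','force','torque','gripper_width')})
print(np.median(f['range_z'][320:335,262:305])); P=wpts(f,Tw(s,f)); print(np.nanmedian(P[310:335,240:325,2]))
E
```

```text
{'ee_pos': array([ 506.21225084, -183.30999175,   70.69451745]), 'ee_rot': array([ 1.79977240e+02, -2.68355414e-02,  1.82088859e+01]), 'force': array([-0.35538662,  0.73698935,  5.00529218]), 'torque': array([ 0.13279228,  0.30381817, -0.00050122]), 'gripper_width': 40.51976096538137}
147.2191
112.89165612560637
```

>>> servo_tool --plan '[[[0,0,0.5,0,0,0,0.42],[0,0,1,0,0,0,0.42],[0,0,1.5,0,0,0,0.42],[0,0,1.5,0,0,0,0.42]]]'

```text
time_s: 15.6
ee_pos: [506.2, -183.3, 69.3]
ee_rot: [180.0, -0.0, 18.2]
force: [-2.2, 0.5, 7.0]
gripper_width: 40.4
```

>>> servo_tool --plan '[[[0,0,0.4,0,0,0,0.42],[0,0,0.8,0,0,0,0.42],[0,0,0.8,0,0,0,0.42]]]'

```text
time_s: 15.9
ee_pos: [506.2, -183.3, 68.7]
ee_rot: [180.0, -0.0, 18.2]
force: [-1.4, 1.1, 6.5]
gripper_width: 40.7
```

>>> servo_tool --plan '[[[0,0,0.4,0,0,0,0.42],[0,0,0.7,0,0,0,0.42],[0,0,0.7,0,0,0,0.42]]]'

```text
time_s: 16.2
ee_pos: [506.2, -183.3, 68.6]
ee_rot: [180.0, -0.0, 18.2]
force: [-2.8, 1.6, 11.0]
gripper_width: 40.4
```

```bash
python3 - <<'E'
from h import *
s=state(); f=save('wrist','w10.png'); print({k:s[k] for k in ('ee_pos','ee_rot','force','torque','gripper_width')})
print(np.median(f['range_z'][320:335,262:305])); P=wpts(f,Tw(s,f)); print(np.nanmedian(P[310:335,240:325,2]))
E
```

```text
{'ee_pos': array([ 506.21868882, -183.34982557,   68.59478051]), 'ee_rot': array([ 1.79962348e+02, -4.30986929e-02,  1.82028599e+01]), 'force': array([-2.76927089,  1.58176858, 10.98336902]), 'torque': array([ 0.35047107,  0.53699507, -0.00582665]), 'gripper_width': 40.44271617430581}
147.11122
110.81308796295653
```

>>> servo_tool --plan '[[[0,0,0,0,0,0,0.48],[0,0,0,0,0,0,0.52],[0,0,0,0,0,0,0.56],[0,0,0,0,0,0,0.6],[0,0,0,0,0,0,0.64],[0,0,0,0,0,0,0.7],[0,0,0,0,0,0,0.8],[0,0,0,0,0,0,0.8],[0,0,0,0,0,0,0.8]]]'

```text
time_s: 17.15
ee_pos: [505.9, -183.3, 67.2]
ee_rot: [-180.0, 0.0, 18.2]
force: [0.4, -0.6, 0.0]
gripper_width: 72.9
```

```bash
python3 - <<'E'
from h import *
s=state(); f=save('wrist','w11.png'); print({k:s[k] for k in ('ee_pos','ee_rot','force','torque','gripper_width')})
P=wpts(f,Tw(s,f)); print(np.nanmedian(P[310:335,245:320,2]))
E
```

```text
{'ee_pos': array([ 505.90532528, -183.25054141,   67.19137529]), 'ee_rot': array([-1.79991237e+02,  1.98359787e-02,  1.82114097e+01]), 'force': array([ 0.38781184, -0.57785566,  0.00595827]), 'torque': array([ 0.06335997, -0.01420391,  0.00140448]), 'gripper_width': 72.94136570478496}
112.43372195471945
```

View pics/w11.png

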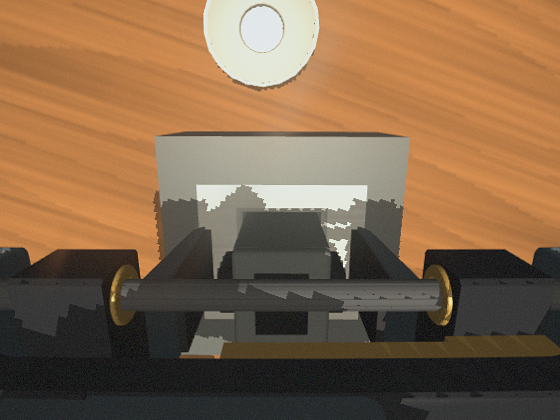

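The pack's top rose 1.6 mm on release, the expected spring-back onto the latch. In the image the fingers are clear and both tabs are out, at (225,265) and (340,265). Next I retreat straight up.

>>> servo_tool --plan '[[[0,0,-3,0,0,0,0.9],[0,0,-10,0,0,0,1],[0,0,-22,0,0,0,1],[0,0,-37,0,0,0,1],[0,0,-55,0,0,0,1],[0,0,-75,0,0,0,1],[0,0,-95,0,0,0,1],[0,0,-115,0,0,0,1],[0,0,-135,0,0,0,1],[0,0,-150,0,0,0,1],[0,0,-150,0,0,0,1],[0,0,-150,0,0,0,1]]]'

```text
time_s: 18.4
ee_pos: [505.9, -183.2, 217.9]
ee_rot: [180.0, -0.0, 18.2]
force: [0.2, -0.3, -0.7]
gripper_width: 91.5
```

```bash
python3 - <<'E'
from h import *
s=state(); f=save('wrist','w12.png'); T=Tw(s,f); print(s['ee_pos'])
P=wpts(f,T); th=np.deg2rad(18.1); o=np.array([505.85,-182.9])
m=(P[...,2]>107)&(P[...,2]<117)&(np.hypot(P[...,0]-o[0],P[...,1]-o[1])<40)
print('wrist',np.median(P[m][:,2]),cv2.minAreaRect(P[m][:,:2].astype(np.float32)))
Y=(P[...,:2]-o)@[-np.sin(th),np.cos(th)]
k=(P[...,2]>85)&(P[...,2]<106)&(np.hypot(P[...,0]-o[0],P[...,1]-o[1])<40)
print('tab y',np.percentile(Y[k],[1,99]))
cv2.imwrite('pics/w12c.png',cv2.resize(f['color'][130:260,190:390][:,:,::-1],None,fx=4,fy=4))
E
```

```text
[ 505.87877104 -183.20643166  217.8998845 ]
wrist 112.13828079884786 ((504.3193054199219, -185.06251525878906), (46.114295959472656, 40.09657287597656), 18.035192489624023)
tab y [-29.59604162  26.90005885]
```

View pics/w12c.png

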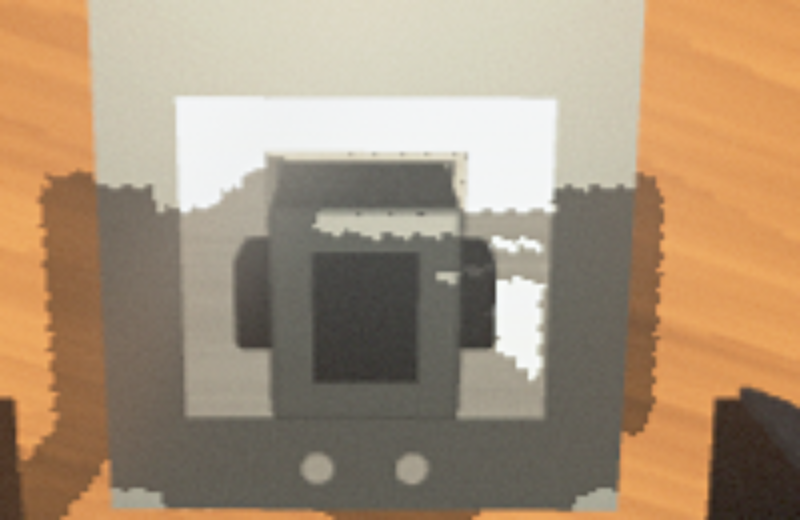

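```bash
python3 - <<'E'
from h import *
f=save('side','s13.png'); c0=np.load('pics/side0.npz')['color']
print(state()['force'])
for n,(u,v) in dict(spray=(363,262),dish=(245,195),loupe=(213,289),driver=(341,177)).items():
    print(n,np.abs(f['color'][v-22:v+22,u-22:u+22].astype(int)-c0[v-22:v+22,u-22:u+22]).mean().round(1))
job_done()
E
```

```text
[-0.74835572  0.95723661 -0.44576166]
spray 1.8
dish 1.7
loupe 1.7
driver 7.7
the job is handed in; nothing more can be done
```

View pics/s13.png

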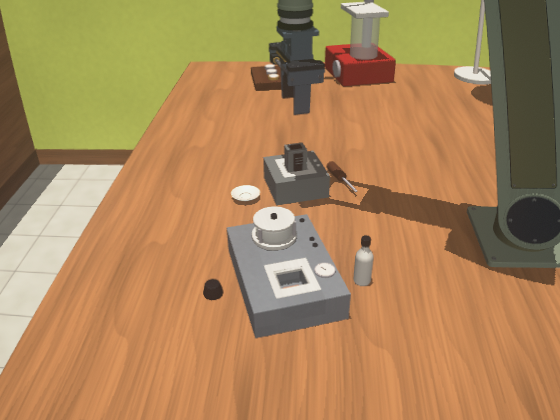

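I moved the pack from the tester to the charger and handed the job in at about 18.5 s. It was pinched at 13–14 N per side, lifted straight out, and pressed home at 16 N. The upward force on the tool peaked at about 11 N as it bottomed. Then I let go and raised the gripper clear.

- **Seating:** on release the pack's top sprang up 1.6 mm. It settled at a measured height of 112.1 mm, the same reading as when it was latched in the tester.
- **Tabs:** they measured about 56.5 mm across, which means both are fully out (56 mm nominal).
- **Alignment:** pack yaw was 18.0°, against about 18.1° for the bay. In the wrist image it sits centred on the plate.
- **Bystanders:** the last side view shows the spray, dish and loupe unchanged. The driver's patch differed a little more (7.7 against about 1.7 for the others). The arm's shadow lies across it and it looks to be in the same place.

**Disagreements:** the wrist camera's absolute positions were about 2 mm off the top camera's, in the same way over both bays. I aligned the charger by comparing the wrist views of the two bays instead. The gripper also read 40–41 mm with the tabs in, where 42 mm was expected; I put that down to soft pads but did not confirm it.

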